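# Slide the clipboard out from under a stack and stamp its form

### The job

Pull the clipboard by its clip, without touching the stack on it, out from under the ink pad, tin and thread spool until its rear edge is past the steel rail, so that the rail holds the stack back and it settles on the counter, still stacked and upright. Then pick up the wooden rubber stamp and stand it squarely inside the red box on the form, its long side along the long side of the box, and let go. Leave the mug, the bell and the tape measure where they are.

Things in the scene. Friction and masses are not known exactly. Their poses are not given: they have to be found in the camera images.
- stop_rail: low steel stop rail fixed to the counter; place and yaw vary. Origin on the counter under the middle of its bar. The bar runs along its x: 160 mm long, 10 mm wide in y, 7 to 21 mm above the counter, on a foot at each end (130 mm free between them). The stack is on its +y side; the clipboard is pulled out to its -y, sliding under the bar.
- clipboard: loose clipboard, 0.25 kg: wooden board 110 mm (its x) by 200 mm (its y) by 4 mm, with a sheet of paper and a steel clip at its -y end; it lies on the counter and passes under the bar. Origin: centre of the board's underside. At the start its y axis is within 0.03 rad of the rail's y axis and its clip end sticks out about 0.1 m on the rail's -y side.
- clip_flange (a point): middle of the stack-side face of the clip's upright steel flange, 16 mm above the counter, 72 mm from board centre to -y; axes as clipboard's. Flange: 60 mm along x, 3 mm thick (6 mm at top), top 30 mm above the counter. 50 to 75 mm of bare board (top at 4 mm) lies between it and the rail: closed fingertips fit in and pull it to -y. Spring and plate outside it: 25 mm further, 15 mm high.
- board_tail (a point): middle of the clipboard's rear edge (its +y end, the one under the stack), at the board's top. It must get past the rail's outer face, which is 5 mm on the -y side of the rail's origin; it starts about 0.1 m on the rail's +y side.
- stamp_box (a point): centre, on the paper, of the red rectangle printed on the form, 56 mm along the board's x by 84 mm along its y, 4 mm above the counter; 15 mm from the board's centre towards +y. Axes as the clipboard's.
- ink_pad: closed black ink pad, lowest of the stack, lying on the clipboard: 110 mm along the rail, 75 mm across it, 18 mm high, 0.12 kg. Origin: centre of the underside. Its front face is 6 to 18 mm from the rail's bar at the start; it rides with the clipboard until it meets the bar.
- pin_tin: round tin with a green lid, 66 mm diameter, 25 mm high, lying on the ink pad. Origin: centre of the underside.
- spool: red thread spool with white ends, 29 mm diameter, 44 mm high, 30 g, standing on the tin; it topples if jerked. Origin: centre of the underside; z axis up along the spool.
- stamp_mid (a point): middle, half-way up (42.5 mm above its underside), of a loose wooden rubber stamp standing upright: foot 24 mm (its x) by 52 mm (its y) by 22 mm high, turned handle on it, 24 mm thick from 22 to 46 mm and up to 26 mm thick from 46 to 85 mm above the underside; 60 g. Grasp the handle from above, 65 mm above the underside.
- monitor: flat monitor on a round foot, fixed furniture and solid, to the robot's left: panel 510 mm wide, 28 mm thick, from 35 to 355 mm above the counter, standing along its own y axis and facing along its x. Origin: on the counter, centre of the foot. Keep the arm above or clear of it.
- mug: white spotted mug, 82 mm diameter, 91 mm high, handle; bystander. Origin: on the underside.
- bell: service bell, 83 mm diameter, 58 mm high; bystander. Origin: centre of the underside.
- tape_measure: yellow rolled tape measure, 54 by 49 by 18 mm; bystander. Origin: centre of the underside.
Things that resemble listed ones, but are neither listed nor needed, are in the scene too. Leave any blue or orange look-alike of the spool alone.

How it is judged:
By the outcome, as a careful person would: the job done as asked, in the order asked, and still so for the second after the job is handed in, with the robot touching nothing.
It also fails if it takes over 64 s, if anything falls off the work surface, if the arm or the gripper's body presses on something with over 40 N, if the wrist force passes 120 N, or if a joint passes its speed limit or range.

### The arm

A 7-joint arm with a two-finger parallel gripper is mounted at the origin on the work surface; the furniture and walls round the work are solid. World frame = base frame: x ahead of the robot, y to its left, z up, the work surface at z = 0. Lengths are in m, angles in rad, forces in N, time in s.
With the tool pointing down it reaches from about 0.35 to 0.9 m from the base axis. Payload 8.1 kg.
Tool frame: the origin (TCP) lies at the very end of the fingers, on their centre line; the grasp point (between the pads) lies 19 mm behind it; z points along the fingers, y is the line along which they close (so a half turn about z gives the same grasp; the last joint's range is limited). The gripper opens to 92 mm and grips with 3 to 60 N. Pads are 19 mm wide; open, the fingers measure 130 mm over their backs; the gripper's body (75 mm by 190 mm) begins 47 mm behind the grasp point.
Start: joints at [1.194, 0.434, 0.025, 1.573, -0.012, 1.134, -0.075], TCP at [0.169, -0.602, 0.227] pointing down, gripper open.
Joint ranges: [-2.62, 2.62], [-0.44, 2.09], [-1.27, 1.32], [0.08, 2.57], [-1.32, 4.46], [0.12, 2], [-2.74, 2.74]. Speed limits (rad/s): [2.22, 2.22, 3.01, 3.01, 3.14, 3.14, 3.14].

### API

Orientations are given as a rotation vector (axis times angle).
In Python, from cell import arm gives the robot as it stands.
- The arm moves only by the tool jog_arm, never from a script. Its argument "rows" is a list of rows, each a list of 3 entries, a list of its own where there are three numbers: the shift along the world's x, y, z in cm, then the turn, a rotation vector about the world's x, y, z in degrees, then the opening, from 0 (shut) to 1 (fully open). A call has 1 to 8 rows; each row is the pose to reach, as a shift and turn from the pose commanded when the call began; what a row does not reach only later rows make up. A row lasts 1/8 s, in which the tool goes at most 62.5 mm and 10.7 degrees, less where a joint would pass 70% of its speed; a pose out of reach is approached as far as the arm can. A call with a gripper value outside its range is refused whole. The fingers move at their own pace and stop on an object; "newtons" is the grip in N (left out, the last holds). Time passes only in rows, so rows that repeat a pose let the fingers close. It gives the time, the measured TCP pose, the force, the opening and the grip force at its end, in the units of the state.
- arm.observe(): the state, without advancing time (a new reading comes with each control period).
- arm.get_image(name): name is "scene" or "top" or "wrist"; returns a dict with "img" (480x640x3 uint8, red, green, blue), "depth" (480x640 float32, m along the optical axis (not along the pixel's ray), 0 where there is no reading), "fx", "fy", "cx", "cy" (pixels), "dist_coeffs" ([k1, k2, p1, p2, k3] as OpenCV has them; the pictures are not rectified), "rvec" (rotation vector, rad) and "tvec" (3), from world to camera coordinates, as OpenCV has them; the wrist camera has in their place "mount" (4x4, takes a point from camera to tool coordinates, whose origin is the TCP and whose axes are the flange's). Camera axes: x right, y down, z forward; pixel columns grow to the right and rows downward; lengths in m; the calibration is good to about 2 mm. A picture is of the moment at which its call begins: read the wrist's pose just before it.
- arm.sign_off(): hands the job in; it is judged then, once.
The state is a dict: "clock": time; "joints": joint angles; "dq": joint speeds; "joint_efforts": joint torques, N m; "position": TCP position; "ee_rot": TCP orientation; "force": force on the tool from outside, world axes, zero at the start; "ft_torque": the same for the moment, N m; "width": opening from 0.0 (shut) to 1.0 (fully open); "gripper_force": force on a finger pad.
Only numpy, scipy, OpenCV 4.12 (cv2) and the standard library are available. Lean on these libraries where they do the work, as an engineer would, in place of code of your own. Each camera call takes 0.05 s, during which the arm holds its last target. There are 200 camera calls.

## Working session

There is one attempt and no reset: what is moved stays moved. The work goes in short steps, Python scripts to look and compute and a tool call to move; the robot and the scene stay as the last step left them, time stands still between calls to the robot, and variables do not carry over. Pictures are saved under pics/ and viewed, at most 10 in all, crops included, and the job is handed in when it is done.

Besides the shell and the picture viewer there is one more tool, called after "Emit:" in YAML: its name, and indented under it one key for each argument. jog_arm: Moves the arm, as the interface text tells. Its arguments: {"type":"object","properties":{"rows":{"type":"array","items":{"type":"array"}},"newtons":{"type":"number"}},"required":["rows"]}

```bash
mkdir -p pics; cat > h.py <<'E'
import numpy as np, cv2, pickle
from cell import arm
from scipy.spatial.transform import Rotation as R
def grab(name):
    s=arm.observe(); d=arm.get_image(name)
    K=np.array([[d['fx'],0,d['cx']],[0,d['fy'],d['cy']],[0,0,1.]]); D=np.array(d['dist_coeffs'],float)
    if 'mount' in d and d['mount'] is not None:
        T=np.eye(4); T[:3,:3]=R.from_rotvec(s['ee_rot']).as_matrix(); T[:3,3]=s['position']; C=T@np.array(d['mount'])
    else:
        Rm=cv2.Rodrigues(np.array(d['rvec'],float))[0]; C=np.eye(4); C[:3,:3]=Rm.T; C[:3,3]=-Rm.T@np.array(d['tvec'],float).ravel()
    v=dict(img=d['img'],depth=d['depth'],K=K,D=D,C=C); return v
def rays(v,px):
    n=cv2.undistortPoints(np.array(px,float).reshape(-1,1,2),v['K'],v['D']).reshape(-1,2)
    return np.c_[n,np.ones(len(n))]
def plane(v,px,z):
    r=rays(v,px)@v['C'][:3,:3].T; o=v['C'][:3,3]
    return o+r*((z-o[2])/r[:,2])[:,None]
def deproj(v,px):
    px=np.array(px,float).reshape(-1,2); z=v['depth'][px[:,1].astype(int),px[:,0].astype(int)]
    return (rays(v,px)*z[:,None])@v['C'][:3,:3].T+v['C'][:3,3]
def cloud(v):
    g=np.stack(np.meshgrid(np.arange(640),np.arange(480)),-1).reshape(-1,2)
    return deproj(v,g).reshape(480,640,3)
E
python3 - <<'E'
from h import *
for n in ("scene","top"):
    v=grab(n); pickle.dump(v,open(n+'.pkl','wb')); cv2.imwrite(f'pics/{n}0.png',v['img'][...,::-1]); print(n,v['C'].round(3).tolist())
s=arm.observe(); print(s)
E
```

```text
scene [[0.258, -0.388, 0.885, -0.606], [-0.966, -0.095, 0.24, -0.364], [-0.009, -0.917, -0.399, 0.537], [0.0, 0.0, 0.0, 1.0]]
top [[-0.004, -0.996, 0.089, 0.287], [-1.0, 0.002, -0.026, -0.086], [0.026, -0.089, -0.996, 1.213], [0.0, 0.0, 0.0, 1.0]]
{'clock': 0.1, 'joints': array([ 1.1943719 ,  0.43511235,  0.0249796 ,  1.57401718, -0.0115906 ,
        1.13401578, -0.07511844]), 'dq': array([-1.44261260e-03, -9.27184946e-04, -5.32335060e-05, -1.95666994e-03,
        8.29262027e-04,  1.25926214e-03,  1.71716452e-04]), 'joint_efforts': array([ 3.52161143e-03, -6.69125962e+01,  9.88283157e-01, -3.15147364e+01,
       -6.04166323e-02,  3.73048335e-02,  3.54353278e-05]), 'position': array([ 0.16882413, -0.60127882,  0.22604469]), 'ee_rot': array([-3.11085702e+00, -4.28453920e-01,  5.15302714e-04]), 'force': array([ 0.61058251, -0.03160738, -0.5081868 ]), 'ft_torque': array([ 0.05429831, -0.03328473,  0.03645686]), 'gripper_force': 0.0, 'width': 0.9967603043498592}
```

View pics/top0.png

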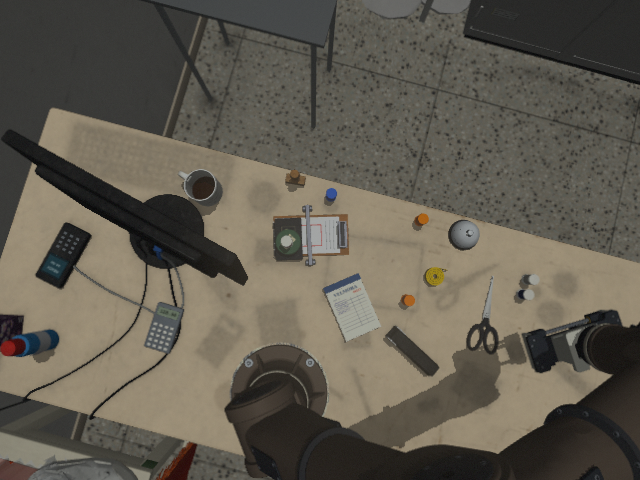

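View pics/scene0.png

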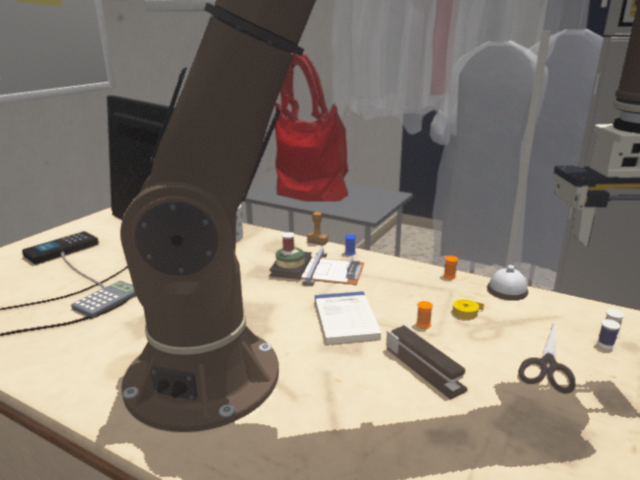

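Top view: the clipboard is at about (310,235), its clip at (343,235), the rail from (308,207) to (310,264) and the stack at (288,240). The stamp is at (295,178), mug (203,187), bell (464,234) and tape (435,277).

Possible mix-ups:
- **Clipboard:** the notepad at (352,308) looks similar. The right one passes under the rail and carries a clip at (343,235).
- **Spool:** the red one on the tin is at (288,240). The look-alikes are orange (422,219) and (408,300), blue (331,195), and white/navy (528,287).
- **Stamp:** (295,178) is the only one.

```bash
python3 - <<'E'
from h import *
v=pickle.load(open('top.pkl','rb')); print(v['K'].round(1).tolist())
c=v['img'][165:275,255:365]; cv2.imwrite('pics/crop0.png',cv2.resize(c,None,fx=5.4,fy=5.4,interpolation=cv2.INTER_CUBIC)[...,::-1])
P=cloud(v)
for n,p in dict(railA=(308,208),railB=(310,264),clip=(342,235),box=(316,235),spool=(288,239),stamp=(294,174),mugc=(203,187),mon=(240,275),mon2=(10,135),blue=(331,192)).items(): print(n,P[p[1],p[0]].round(3))
print('blue base',plane(v,[(331,200)],0))
E
```

```text
[[454.1, 0.0, 323.6], [0.0, 454.1, 240.4], [0.0, 0.0, 1.0]]
railA [ 0.48  -0.076  0.023]
railB [ 0.332 -0.081  0.021]
clip [ 0.409 -0.166  0.014]
box [ 0.41  -0.097  0.006]
spool [ 0.391 -0.027  0.093]
stamp [ 0.558 -0.041  0.079]
mugc [0.535 0.201 0.028]
mon [0.301 0.077 0.18 ]
mon2 [0.569 0.496 0.35 ]
blue [ 0.519 -0.136  0.04 ]
blue base [[ 0.50534652 -0.13755885  0.        ]]
```

View pics/crop0.png

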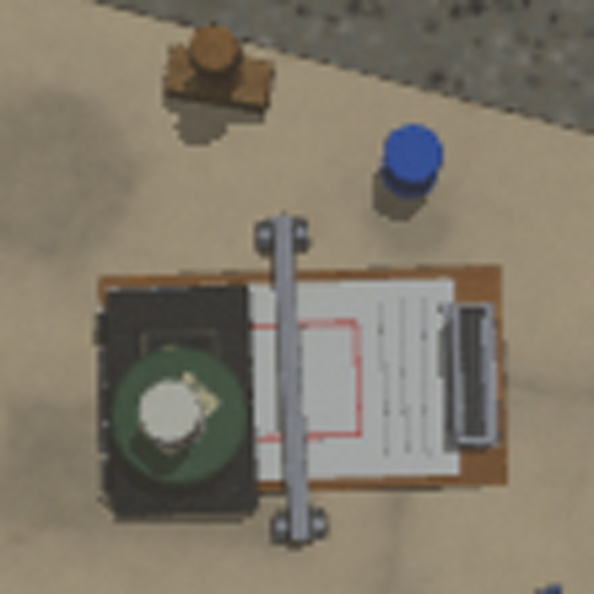

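Emit:
jog_arm:
  rows:
    - [[2.9, 5.5, 1], [0, 0, 9.5], 1]
    - [[5.8, 11, 2], [0, 0, 19], 1]
    - [[8.6, 16.5, 3], [0, 0, 28.5], 1]
    - [[11.5, 22, 4], [0, 0, 38], 0.7]
    - [[14.4, 27.5, 4], [0, 0, 47.5], 0.4]
    - [[17.2, 33, 4], [0, 0, 57], 0.1]
    - [[20, 38.5, 4], [0, 0, 66.5], 0]
    - [[23, 44, 4], [0, 0, 76], 0]
  newtons: 20

```text
clock: 1.1
position: [0.3992, -0.1601, 0.2668]
ee_rot: [2.183, 2.259, -0.0]
force: [0.3, -1.1, 0.3]
width: 0.506
gripper_force: 0.0
```

Emit:
jog_arm:
  rows:
    - [[0, 0, 0], [0, 0, 0], 0]
    - [[0, 0, 0], [0, 0, 0], 0]
    - [[0, 0, 0], [0, 0, 0], 0]
    - [[0, 0, 0], [0, 0, 0], 0]

```text
clock: 1.6
position: [0.3984, -0.1629, 0.2666]
ee_rot: [-2.191, -2.251, 0.0]
force: [-0.0, -0.3, 0.2]
width: 0.068
gripper_force: 0.0
```

```bash
python3 - <<'E'
from h import *
s=arm.observe(); print({k:np.round(s[k],3) for k in('clock','joints','position','force','width')}); print(R.from_rotvec(s['ee_rot']).as_matrix().round(3).tolist())
v=grab('wrist'); pickle.dump(v,open('w1.pkl','wb')); cv2.imwrite('pics/w1.png',v['img'][...,::-1]); print(v['K'][0,0],v['C'].round(3).tolist())
E
```

```text
{'clock': np.float64(1.6), 'joints': array([ 0.712,  0.118, -0.488,  1.923,  0.061,  1.116,  0.226]), 'position': array([ 0.398, -0.163,  0.267]), 'force': array([-0.045, -0.29 ,  0.217]), 'width': np.float64(0.068)}
[[-0.027, 1.0, -0.0], [1.0, 0.027, -0.0], [-0.0, -0.0, -1.0]]
346.42422531627005 [[1.0, 0.026, 0.006, 0.397], [0.027, -0.96, -0.277, -0.088], [-0.001, 0.277, -0.961, 0.425], [0.0, 0.0, 0.0, 1.0]]
```

View pics/w1.png

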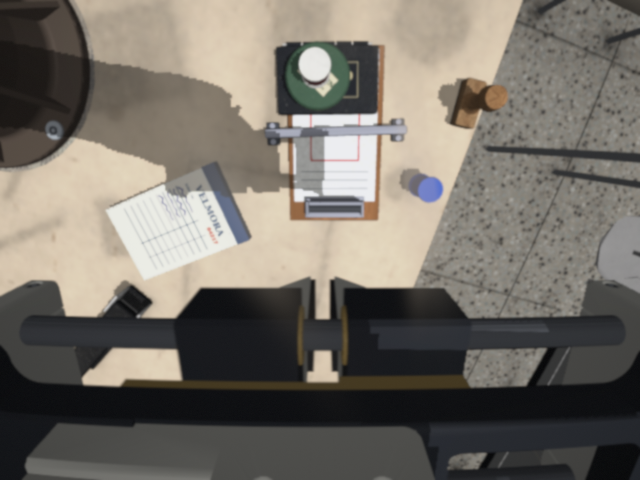

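Wrist view: the clip's flange is at about (335,197), the bar from (270,131) to (400,129), and the red box around (335,137). The stack sits at (325,75) with the spool's white top at (314,65). The stamp's foot is at (467,103), its handle top at (495,97), and the blue look-alike at (430,188).

```bash
cat > m.py <<'E'
from h import *
def rect(P2):
    r=cv2.minAreaRect(P2.astype(np.float32)); return np.round(r[0],4),np.round(r[1],4),round(r[2],1)
def line(P2):
    vx,vy,x,y=cv2.fitLine(P2.astype(np.float32),cv2.DIST_HUBER,0,.001,.001).ravel()
    return np.round([x,y],4), round(float(np.degrees(np.arctan2(vy,vx))),2)
E
python3 - <<'E'
from m import *
v=pickle.load(open('w1.pkl','rb')); P=cloud(v); hsv=cv2.cvtColor(v['img'],cv2.COLOR_RGB2HSV); H,S,V=cv2.split(hsv)
def box(c0,c1,r0,r1):
    m=np.zeros((480,640),bool); m[r0:r1,c0:c1]=True; return m
Z=P[...,2]
b=box(260,412,115,148)&(Z>.017)&(Z<.027); q=P[b]; print('bar',len(q),rect(q[:,:2]),line(P[b&box(285,385,0,480)][:,:2]),'z',np.median(q[:,2]))
f=box(290,380,188,225)&(Z>.02)&(Z<.04); q=P[f]; print('flange',len(q),rect(q[:,:2]),line(q[:,:2]),q[:,2].max(), 'y range',np.percentile(q[:,1],[2,98]))
br=((H<14)&(S>110)&(V>50)&box(280,390,150,226)).astype(np.uint8)
ys,xs=np.where(br>0); w=plane(v,np.c_[xs,ys],.004); print('brown',len(xs),rect(w[:,:2]),w.min(0),w.max(0))
red=((H<8)|(H>172))&(S>80)&(V>100)&box(300,365,113,165); ys,xs=np.where(red); w=plane(v,np.c_[xs,ys],.004); print('red',len(xs),rect(w[:,:2]),w.min(0),w.max(0))
st=box(450,515,70,135)&(H<20)&(S>110); q=P[st]
for a,c in((.015,.026),(.075,.095)):
    k=q[(q[:,2]>a)&(q[:,2]<c)]; print('stamp',a,len(k),rect(k[:,:2]) if len(k)>3 else '',k.mean(0), np.median(k[:,2]))
sp=box(298,332,45,85)&(Z>.085)&(Z<.1); print('spool',P[sp].mean(0),rect(P[sp][:,:2]))
pad=box(270,390,38,118)&(Z>.017)&(Z<.027); print('pad',rect(P[pad][:,:2]),np.percentile(P[pad][:,1],[2,98]))
E
```

```text
bar 1327 (array([ 0.4108, -0.0764]), array([0.1589, 0.0104]), 3.4) (array([ 0.4098, -0.0765], dtype=float32), 3.44) z 0.021163455352659455
flange 313 (array([ 0.4129, -0.1564]), array([0.0624, 0.0052]), 1.5) (array([ 0.413 , -0.1559], dtype=float32), 1.62) 0.03196759835676033 y range [-0.15941427 -0.15335506]
brown 607 (array([ 0.4117, -0.1385]), array([0.1071, 0.0823]), 1.6) [ 0.35728306 -0.18098646  0.004     ] [ 0.46593727 -0.09591032  0.004     ]Traceback (most recent call last):
  File "<stdin>", line 10, in <module>
  File "h.py", line 16, in plane
    r=rays(v,px)@v['C'][:3,:3].T; o=v['C'][:3,3]
      ~~~~^^^^^^
  File "h.py", line 13, in rays
    n=cv2.undistortPoints(np.array(px,float).reshape(-1,1,2),v['K'],v['D']).reshape(-1,2)
      ~~~~~~~~~~~~~~~~~~~^^^^^^^^^^^^^^^^^^^^^^^^^^^^^^^^^^^^^^^^^^^^^^^^^^
cv2.error: OpenCV(4.12.0) /io/opencv/modules/calib3d/src/undistort.dispatch.cpp:347: error: (-215:Assertion failed) CV_IS_MAT(_src) && CV_IS_MAT(_dst) && (_src->rows == 1 || _src->cols == 1) && (_dst->rows == 1 || _dst->cols == 1) && _src->cols + _src->rows - 1 == _dst->rows + _dst->cols - 1 && (CV_MAT_TYPE(_src->type) == CV_32FC2 || CV_MAT_TYPE(_src->type) == CV_64FC2) && (CV_MAT_TYPE(_dst->type) == CV_32FC2 || CV_MAT_TYPE(_dst->type) == CV_64FC2) in function 'cvUndistortPointsInternal'
```

Emit:
jog_arm:
  rows:
    - [[0.4, 1.2, -4], [0, 0, 0], 0]
    - [[0.8, 2.4, -8], [0, 0, 0], 0]
    - [[1.2, 3.4, -12], [0, 0, 0], 0]
    - [[1.4, 3.7, -16], [0, 0, 0], 0]
    - [[1.4, 3.7, -20], [0, 0, 0], 0]
    - [[1.4, 3.7, -23], [0, 0, 0], 0]
    - [[1.4, 3.7, -24], [0, 0, 0], 0]
    - [[1.4, 3.7, -24], [0, 0, 0], 0]

```text
clock: 2.65
position: [0.4128, -0.125, 0.0267]
ee_rot: [-2.189, -2.253, 0.001]
force: [-0.3, 0.8, 1.1]
width: 0.005
gripper_force: 0.0
```

Emit:
jog_arm:
  rows:
    - [[0, 0, -0.6], [0, 0, 0], 0]
    - [[0, 0, -1.2], [0, 0, 0], 0]
    - [[0, 0, -1.7], [0, 0, 0], 0]
    - [[0, 0, -1.7], [0, 0, 0], 0]
    - [[0, 0, -1.7], [0, 0, 0], 0]

```text
clock: 3.28
position: [0.4129, -0.1248, 0.0098]
ee_rot: [2.188, 2.254, 0.0]
force: [-0.4, 0.7, -0.4]
width: 0.005
gripper_force: 0.0
```

```bash
python3 - <<'E'
from m import *
v=pickle.load(open('w1.pkl','rb')); P=cloud(v); hsv=cv2.cvtColor(v['img'],cv2.COLOR_RGB2HSV); H,S,V=cv2.split(hsv)
Z=P[...,2]
def box(c0,c1,r0,r1):
    m=np.zeros((480,640),bool); m[r0:r1,c0:c1]=True; return m
st=box(450,515,70,135)&(H<20)&(S>110); q=P[st]
for a,c in((.015,.028),(.075,.095)):
    k=q[(q[:,2]>a)&(q[:,2]<c)]; print('stamp',a,len(k),rect(k[:,:2]) if len(k)>3 else '',k.mean(0), np.median(k[:,2]))
sp=box(298,332,45,85)&(Z>.085)&(Z<.1); print('spool',P[sp].mean(0),rect(P[sp][:,:2]))
pad=box(270,390,38,118)&(Z>.017)&(Z<.027); print('pad',rect(P[pad][:,:2]),np.percentile(P[pad][:,1],[2,98]))
v=grab('wrist'); pickle.dump(v,open('w2.pkl','wb')); cv2.imwrite('pics/w2.png',v['img'][...,::-1]); s=arm.observe(); print(s['position'],s['force'],s['width'],s['joints'])
E
```

```text
stamp 0.015 292 (array([ 0.5566, -0.0411]), array([0.0478, 0.0192]), 79.4) [ 0.55607491 -0.04057335  0.02293106] 0.022802535661681583
stamp 0.075 469 (array([ 0.5587, -0.0411]), array([0.021 , 0.0214]), 16.3) [ 0.55734226 -0.04136292  0.08137323] 0.08165543940027709
spool [ 0.38782774 -0.02124715  0.09188865] (array([ 0.3878, -0.0212]), array([0.0277, 0.0286]), 0.1)
pad (array([ 0.3997, -0.0204]), array([0.1107, 0.0746]), 2.4) [-0.05715897  0.0154618 ]
[ 0.4129583  -0.12486253  0.00984902] [-0.51465049  0.0358384  -0.52165931] 0.002968573508155284 [ 0.4648276   0.49739875 -0.37870908  2.22374085  0.39055712  0.48193901
 -0.19197842]
```

View pics/w2.png

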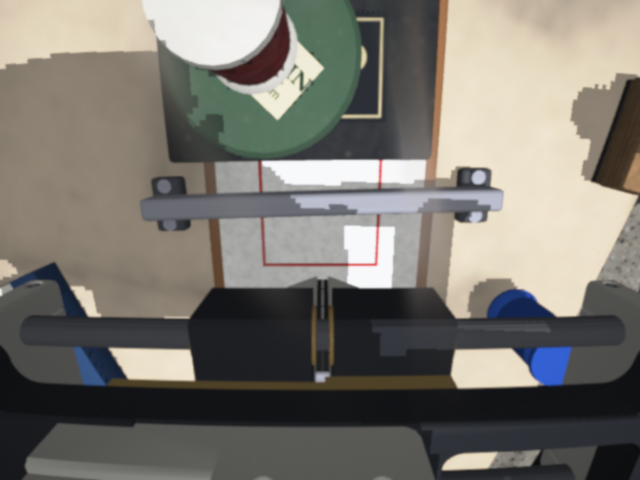

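Fingertips are closed at (322,290), between the bar (y 203 px) and the clip hidden behind the fingers. They are clear of the bar and the stack, so the next step is a slow pull.

Emit:
jog_arm:
  rows:
    - [[0, -0.6, 0], [0, 0, 0], 0]
    - [[0, -1.1, 0], [0, 0, 0], 0]
    - [[0, -1.4, 0], [0, 0, 0], 0]
    - [[0, -1.6, 0], [0, 0, 0], 0]
    - [[0, -1.8, 0], [0, 0, 0], 0]
    - [[0, -2.0, 0], [0, 0, 0], 0]
    - [[0, -2.2, 0], [0, 0, 0], 0]
    - [[0, -2.4, 0], [0, 0, 0], 0]

```text
clock: 4.32
position: [0.413, -0.1486, 0.0097]
ee_rot: [-2.188, -2.254, -0.001]
force: [-0.1, 3.4, 0.0]
width: 0.007
gripper_force: 1.8
```

Emit:
jog_arm:
  rows:
    - [[0.01, -0.2, 0], [0, 0, 0], 0]
    - [[0.02, -0.4, 0], [0, 0, 0], 0]
    - [[0.03, -0.6, 0], [0, 0, 0], 0]
    - [[0.04, -0.8, 0], [0, 0, 0], 0]
    - [[0.05, -1.0, 0], [0, 0, 0], 0]
    - [[0.06, -1.2, 0], [0, 0, 0], 0]
    - [[0.07, -1.4, 0], [0, 0, 0], 0]
    - [[0.08, -1.6, 0], [0, 0, 0], 0]

```text
clock: 5.32
position: [0.4136, -0.1645, 0.0097]
ee_rot: [-2.188, -2.254, -0.0]
force: [-0.5, 6.3, 2.1]
width: 0.006
gripper_force: 3.1
```

Emit:
jog_arm:
  rows:
    - [[0.01, -0.25, 0], [0, 0, 0], 0]
    - [[0.02, -0.5, 0], [0, 0, 0], 0]
    - [[0.03, -0.75, 0], [0, 0, 0], 0]
    - [[0.04, -1.0, 0], [0, 0, 0], 0]
    - [[0.05, -1.25, 0], [0, 0, 0], 0]
    - [[0.06, -1.5, 0], [0, 0, 0], 0]
    - [[0.07, -1.75, 0], [0, 0, 0], 0]
    - [[0.08, -2.0, 0], [0, 0, 0], 0]

```text
clock: 6.32
position: [0.4144, -0.1842, 0.0097]
ee_rot: [-2.187, -2.254, -0.001]
force: [-1.0, 7.4, 3.4]
width: 0.006
gripper_force: 3.7
```

```bash
cat > look.py <<'E'
from m import *
import sys
n=sys.argv[1]; v=grab('wrist'); pickle.dump(v,open(n+'.pkl','wb')); cv2.imwrite(f'pics/{n}.png',v['img'][...,::-1]); s=arm.observe(); print(s['clock'],s['position'],s['force'])
P=cloud(v); Z=P[...,2]; X=P[...,0]; Y=P[...,1]
def sel(z0,z1,x0,x1,y0,y1): return P[(v['depth']>0)&(Z>z0)&(Z<z1)&(X>x0)&(X<x1)&(Y>y0)&(Y<y1)]
def rep(t,q): print(t,len(q),(rect(q[:,:2]),q[:,2].mean().round(4)) if len(q)>20 else '')
rep('spool',sel(.078,.1,.33,.45,-.08,.08)); rep('pad',sel(.014,.027,.31,.48,-.069,.05)); rep('tin',sel(.036,.055,.31,.48,-.08,.08))
E
python3 look.py w3
```

```text
6.375 [ 0.41445468 -0.18456051  0.00974243] [-0.43077467  6.25218556  2.14889373]
spool 0 
pad 7210 ((array([ 0.4131, -0.0618]), array([0.1336, 0.0143]), 0.0), np.float64(0.0229))
tin 1774 ((array([ 0.3901, -0.067 ]), array([0.0391, 0.0072]), 1.4), np.float64(0.0447))
```

Emit:
jog_arm:
  rows:
    - [[0.01, -0.3, 0], [0, 0, 0], 0]
    - [[0.02, -0.6, 0], [0, 0, 0], 0]
    - [[0.03, -0.9, 0], [0, 0, 0], 0]
    - [[0.05, -1.2, 0], [0, 0, 0], 0]
    - [[0.06, -1.5, 0], [0, 0, 0], 0]
    - [[0.07, -1.8, 0], [0, 0, 0], 0]
    - [[0.09, -2.1, 0], [0, 0, 0], 0]
    - [[0.1, -2.4, 0], [0, 0, 0], 0]

```text
clock: 7.38
position: [0.4155, -0.2071, 0.0098]
ee_rot: [-2.186, -2.255, -0.002]
force: [-0.1, 10.6, 5.8]
width: 0.005
gripper_force: 5.7
```

Emit:
jog_arm:
  rows:
    - [[0.01, -0.3, 0], [0, 0, 0], 0]
    - [[0.02, -0.6, 0], [0, 0, 0], 0]
    - [[0.03, -0.9, 0], [0, 0, 0], 0]
    - [[0.05, -1.2, 0], [0, 0, 0], 0]
    - [[0.06, -1.5, 0], [0, 0, 0], 0]
    - [[0.07, -1.8, 0], [0, 0, 0], 0]
    - [[0.09, -2.1, 0], [0, 0, 0], 0]
    - [[0.1, -2.4, 0], [0, 0, 0], 0]

```text
clock: 8.38
position: [0.4165, -0.2331, 0.0098]
ee_rot: [2.189, 2.254, 0.0]
force: [-1.1, 3.5, 2.8]
width: 0.005
gripper_force: 1.7
```

Emit:
jog_arm:
  rows:
    - [[0.01, -0.3, 0], [0, 0, 0], 0]
    - [[0.02, -0.6, 0], [0, 0, 0], 0]
    - [[0.03, -0.9, 0], [0, 0, 0], 0]
    - [[0.05, -1.2, 0], [0, 0, 0], 0]
    - [[0.06, -1.5, 0], [0, 0, 0], 0]
    - [[0.08, -1.8, 0], [0, 0, 0], 0]
    - [[0.1, -2.1, 0], [0, 0, 0], 0]
    - [[0.12, -2.4, 0], [0, 0, 0], 0]

```text
clock: 9.38
position: [0.4177, -0.257, 0.0097]
ee_rot: [-2.189, -2.254, -0.0]
force: [-0.6, 3.9, 2.9]
width: 0.004
gripper_force: 1.7
```

```bash
python3 look.py w4
```

```text
9.425 [ 0.41773098 -0.25753326  0.00974223] [-0.37841978  3.94293383  2.15342343]
spool 0 
pad 0 
tin 0
```

View pics/w4.png

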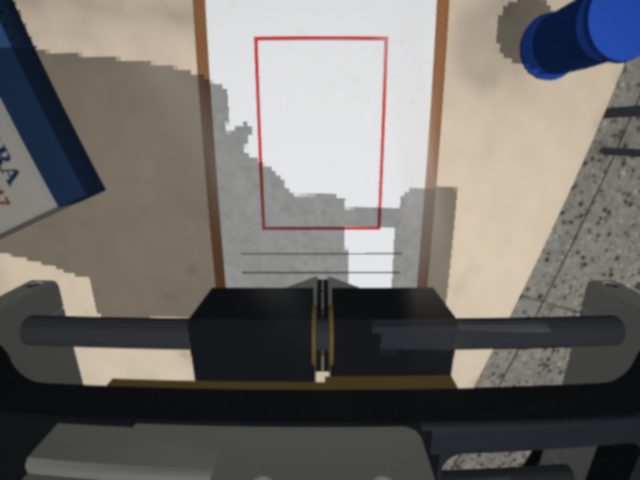

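The box is fully out, between rows 38 and 228, but the tail is out of view. I'll work it out from the box and check the stack with the top camera.

```bash
python3 - <<'E'
from m import *
v=pickle.load(open('w4.pkl','rb')); c=plane(v,[(255,38),(387,38),(380,228),(263,228)],.004)[:,:2]; print(c.round(4).tolist(), c.mean(0), np.linalg.norm(c-np.roll(c,1,0),axis=1).round(4))
d=(c[0]+c[1]-c[2]-c[3]); d/=np.linalg.norm(d); tail=c.mean(0)+.085*d; th=np.radians(3.4); rx=np.array([np.cos(th),np.sin(th)]); ry=np.array([-rx[1],rx[0]]); r=tail-[.4108,-.0764]; print('yaw',np.degrees(np.arctan2(-d[0],d[1])),'tail rail frame',r@rx,r@ry)
v=grab('top'); P=cloud(v); cv2.imwrite('pics/t2.png',cv2.resize(v['img'][160:290,240:400],None,fx=5,fy=5,interpolation=cv2.INTER_CUBIC)[160-160:600,...,::-1][:600])
Z=P[...,2];X=P[...,0];Y=P[...,1]
def sel(z0,z1,x0,x1,y0,y1): return P[(Z>z0)&(Z<z1)&(X>x0)&(X<x1)&(Y>y0)&(Y<y1)]
for t,a in dict(pad=(.012,.03,.32,.48,-.069,.05),tin=(.036,.055,.32,.48,-.08,.06),spool=(.07,.1,.33,.45,-.08,.06)).items():
    q=sel(*a); print(t,len(q),rect(q[:,:2]) if len(q)>5 else '',q[:,2].mean() if len(q) else '')
E
```

```text
[[0.3854, -0.1392], [0.4423, -0.1375], [0.4451, -0.222], [0.3879, -0.2237]] [ 0.41514456 -0.18057795] [0.0845 0.0569 0.0845 0.0572]
yaw 1.798226424500928 tail rail frame 0.0005344629282862326 -0.01928545740219047
pad 590 (array([ 0.4099, -0.0317]), array([0.135 , 0.0718]), 0.0) 0.018172774187567367
tin 392 (array([ 0.388, -0.037]), array([0.0621, 0.0627]), 89.1) 0.04322140908035025
spool 106 (array([ 0.3865, -0.035 ]), array([0.0253, 0.0274]), 0.0) 0.087519034395875
```

View pics/t2.png

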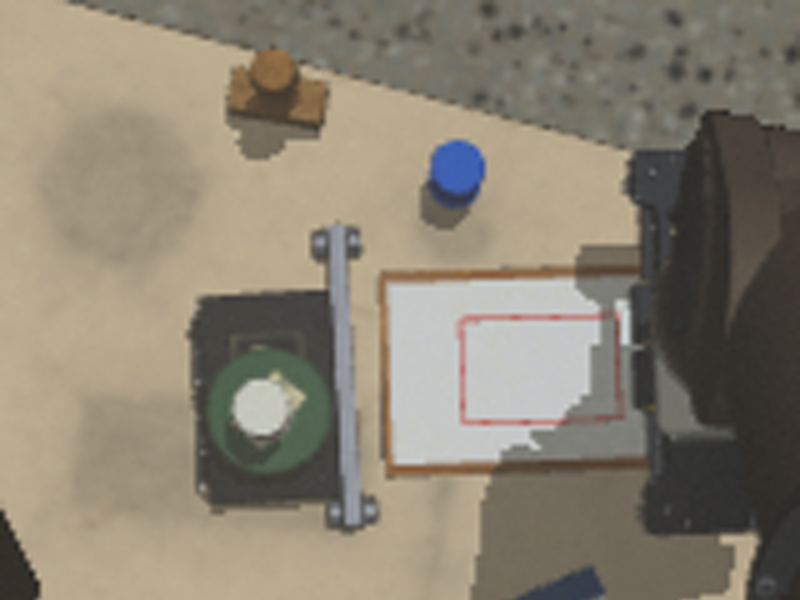

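The tail is 14 mm past the rail's outer face. The stack stands on the counter: pad top at 18 mm, tin at 43 mm, spool at 87 mm. I'll back off the flange, rise, and look at the stamp.

Emit:
jog_arm:
  rows:
    - [[0, 0.5, 0], [0, 0, 0], 0]
    - [[0, 1.0, 0], [0, 0, 0], 0]
    - [[0, 1.0, 0], [0, 0, 0], 0]
    - [[0, 1.0, 2], [0, 0, 0], 0]
    - [[0, 1.0, 6], [0, 0, 0], 0]
    - [[0, 1.0, 11], [0, 0, 0], 0]
    - [[0, 1.0, 16], [0, 0, 0], 0]
    - [[2, 2.0, 19], [0, 0, 0], 0]

```text
clock: 10.48
position: [0.4373, -0.238, 0.2022]
ee_rot: [2.19, 2.249, -0.001]
force: [0.1, 0.1, 0.6]
width: 0.001
gripper_force: 0.0
```

Emit:
jog_arm:
  rows:
    - [[4, 1, 0], [0, 0, -4], 0.7]
    - [[8, 2.5, 0], [0, 0, -8], 0.7]
    - [[12, 3.8, 0], [0, 0, -12], 0.7]
    - [[12, 3.8, 0], [0, 0, -12], 0.7]
    - [[12, 3.8, 0], [0, 0, -12], 0.7]
    - [[12, 3.8, 0], [0, 0, -12], 0.7]
    - [[12, 3.8, 0], [0, 0, -12], 0.7]

```text
clock: 11.35
position: [0.557, -0.1996, 0.1999]
ee_rot: [2.413, 2.011, -0.001]
force: [-0.2, 0.1, -0.0]
width: 0.687
gripper_force: 0.0
```

```bash
cat > st.py <<'E'
from m import *
import sys
n=sys.argv[1]; v=grab('wrist'); s=arm.observe(); pickle.dump(v,open(n+'.pkl','wb')); cv2.imwrite(f'pics/{n}.png',v['img'][...,::-1])
print(s['clock'],s['position'],s['force'],s['width'],'tool yaw',np.degrees(np.arctan2(*R.from_rotvec(s['ee_rot']).as_matrix()[[1,0],1])))
P=cloud(v); Z=P[...,2]; X=P[...,0]; Y=P[...,1]; H,S,V=cv2.split(cv2.cvtColor(v['img'],cv2.COLOR_RGB2HSV))
m=(v['depth']>0)&(H<20)&(S>90)&(X>.51)&(X<.62)&(Y>-.1)&(Y<.02)
for a,b in((.016,.03),(.03,.07),(.07,.1)):
    k=m&(Z>a)&(Z<b); q=P[k]; ys,xs=np.where(k); print(a,len(q),rect(q[:,:2]) if len(q)>5 else '',np.median(q[:,2]),np.percentile(q[:,2],99) if len(q) else '',xs.mean(),ys.mean())
E
python3 st.py w5
```

```text
11.4 [ 0.55711875 -0.1994931   0.19995791] [-0.23362267  0.1613399   0.35300798] 0.6912160092052368 tool yaw -10.368602428400134
0.016 735 (array([ 0.5603, -0.0415]), array([0.0511, 0.0218]), 78.9) 0.0225704505161885 0.029462654803184416 295.2108843537415 61.67891156462585
0.03 157 (array([ 0.5638, -0.0468]), array([0.0231, 0.0121]), 19.3) 0.041328887600162845 0.06991344467362495 295.2229299363057 47.00636942675159
0.07 942 (array([ 0.561 , -0.0419]), array([0.0224, 0.0225]), 68.7) 0.08151125986212424 0.08498229243221407 288.47983014861995 28.953290870488324
```

View pics/w5.png

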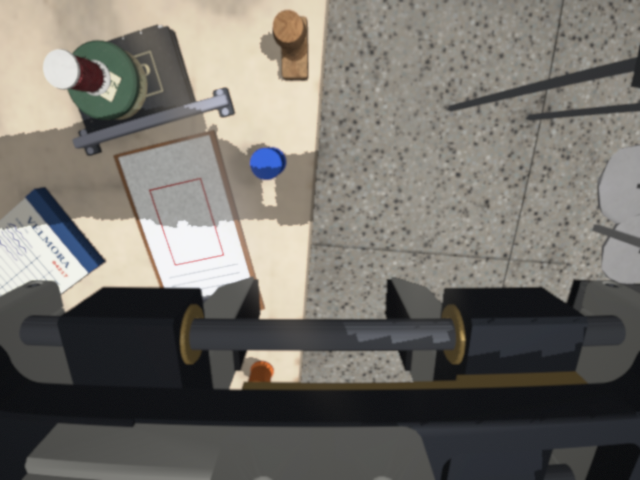

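The stamp's handle top is at (290,28) and its foot at (295,62), which gives (0.560, -0.042) with the long axis at 79°. Neighbours are clear, so I'll move over it and descend.

Emit:
jog_arm:
  rows:
    - [[0.1, 4, 0], [0, 0, -0.5], 0.7]
    - [[0.2, 9, 0], [0, 0, -0.5], 0.7]
    - [[0.3, 13.5, 0], [0, 0, -0.5], 0.7]
    - [[0.35, 15.8, -2], [0, 0, -0.5], 0.7]
    - [[0.35, 15.8, -6], [0, 0, -0.5], 0.7]
    - [[0.35, 15.8, -9], [0, 0, -0.5], 0.7]
    - [[0.35, 15.8, -9], [0, 0, -0.5], 0.7]

```text
clock: 12.28
position: [0.5594, -0.0413, 0.1081]
ee_rot: [-2.419, -2.0, 0.005]
force: [0.6, 0.1, 0.5]
width: 0.7
gripper_force: 0.0
```

Emit:
jog_arm:
  rows:
    - [[0, 0, -2], [0, 0, 0], 0.7]
    - [[0, 0, -4], [0, 0, 0], 0.7]
    - [[0, 0, -5.5], [0, 0, 0], 0.7]
    - [[0, 0, -6.4], [0, 0, 0], 0.7]
    - [[0, 0, -6.4], [0, 0, 0], 0.7]
    - [[0, 0, -6.4], [0, 0, 0], 0.7]

```text
clock: 13.02
position: [0.5617, -0.0408, 0.0464]
ee_rot: [2.42, 2.002, 0.001]
force: [0.1, -0.1, -0.6]
width: 0.701
gripper_force: 0.0
```

Emit:
jog_arm:
  rows:
    - [[0, 0, 0], [0, 0, 0], 0.5]
    - [[0, 0, 0], [0, 0, 0], 0.4]
    - [[0, 0, 0], [0, 0, 0], 0.3]
    - [[0, 0, 0], [0, 0, 0], 0.2]
    - [[0, 0, 0], [0, 0, 0], 0.1]
    - [[0, 0, 0], [0, 0, 0], 0.1]
    - [[0, 0, 0], [0, 0, 0], 0.1]
  newtons: 15

```text
clock: 13.9
position: [0.5612, -0.0409, 0.0458]
ee_rot: [2.421, 2.002, 0.0]
force: [-0.1, 0.5, 0.5]
width: 0.252
gripper_force: 15.0
```

Emit:
jog_arm:
  rows:
    - [[0, 0, 0.5], [0, 0, 0], 0.1]
    - [[0, 0, 1.5], [0, 0, 0], 0.1]
    - [[0, 0, 3], [0, 0, 0], 0.1]
    - [[0, 0, 5], [0, 0, 0], 0.1]
    - [[0, 0, 6], [0, 0, 0], 0.1]
    - [[0, 0, 6], [0, 0, 0], 0.1]

```text
clock: 14.65
position: [0.5618, -0.0409, 0.1068]
ee_rot: [2.42, 2.001, 0.002]
force: [-0.6, 0.3, -0.2]
width: 0.253
gripper_force: 15.0
```

Emit:
jog_arm:
  rows:
    - [[-2, -1.5, 2], [0, 0, 1.5], 0.1]
    - [[-5, -4.5, 2.5], [0, 0, 4.5], 0.1]
    - [[-8, -7.5, 2.5], [0, 0, 7.5], 0.1]
    - [[-11, -10.5, 2.5], [0, 0, 10], 0.1]
    - [[-13.5, -12.8, 2], [0, 0, 12], 0.1]
    - [[-14.7, -13.9, 0], [0, 0, 12.7], 0.1]
    - [[-14.7, -13.9, -2], [0, 0, 12.7], 0.1]
    - [[-14.7, -13.9, -2], [0, 0, 12.7], 0.1]

```text
clock: 15.65
position: [0.4128, -0.1796, 0.0845]
ee_rot: [-2.183, -2.255, 0.002]
force: [0.2, 0.2, -0.2]
width: 0.253
gripper_force: 15.0
```

```bash
python3 - <<'E'
from m import *
v=pickle.load(open('w5.pkl','rb')); c=plane(v,[(149,190),(203,179),(224,256),(165,265)],.004)[:,:2]; print('box w5',c.mean(0),np.linalg.norm(c-np.roll(c,1,0),axis=1).round(4),np.degrees(np.arctan2(*(c[1]-c[0])[::-1])),np.degrees(np.arctan2(*(c[2]-c[3])[::-1])))
v=grab('wrist'); s=arm.observe(); pickle.dump(v,open('w6.pkl','wb')); cv2.imwrite('pics/w6.png',v['img'][...,::-1])
print(s['position'],s['width'],'yaw',np.degrees(np.arctan2(*R.from_rotvec(s['ee_rot']).as_matrix()[[1,0],1])))
E
```

```text
box w5 [ 0.41232335 -0.18174322] [0.083  0.0592 0.0843 0.0677] 0.12589416150018523 -1.3425731029172032
[ 0.4136955  -0.17950696  0.08532115] 0.25455960167654107 yaw 1.9014878064728313
```

View pics/w6.png

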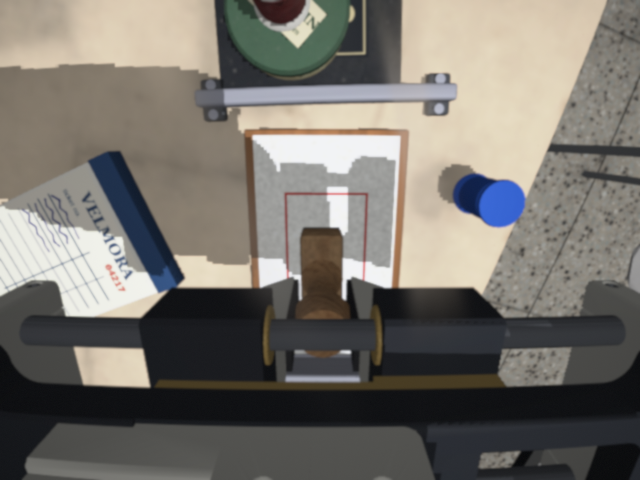

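The stamp is held upright above the box: foot end at (302–341, 229), far corners of the box at (286,193) and (367,193), board tail at row 131, clear of the bar. I'll check the offsets numerically.

```bash
python3 - <<'E'
from m import *
v=pickle.load(open('w6.pkl','rb'))
H,S,V=cv2.split(cv2.cvtColor(v['img'],cv2.COLOR_RGB2HSV))
red=((H<8)|(H>172))&(S>70); 
def pts(r0,r1,c0,c1): 
    ys,xs=np.where(red[r0:r1,c0:c1]); return plane(v,np.c_[xs+c0+.0,ys+r0],.004)[:,:2]
for n,a in dict(far=(189,198,292,362),left=(200,270,282,293),right=(200,270,361,372)).items():
    q=pts(*a); print(n,len(q),line(q))
br=(H<20)&(S>90)&(V>30)
L=[];Rr=[]
for r in range(234,268):
    xs=np.where(br[r,295:350])[0]+295; L.append((xs.min(),r)); Rr.append((xs.max()+1,r))
a=plane(v,L,.061)[:,:2]; b=plane(v,Rr,.061)[:,:2]; print('foot sides',line(a),line(b),'width',np.abs(a-b)[:,0].mean())
e=plane(v,[(r0) for r0 in [(310,228.5),(320,228.5),(333,228.5)]],.061); print('foot far end',e[:,:2])
P=cloud(v); q=P[235:262,306:338].reshape(-1,3); print('foot z',np.median(q[:,2]))
print('board tail',plane(v,[(247,131),(407,131)],.004)[:,:2])
E
```

```text
far 140 (array([ 0.4168, -0.1391], dtype=float32), 1.34)
left 99 (array([ 0.3863, -0.1644], dtype=float32), -87.92)
right 98 (array([ 0.4427, -0.1668], dtype=float32), -88.13)
foot sides (array([ 0.4012, -0.1629], dtype=float32), -89.06) (array([ 0.4227, -0.1639], dtype=float32), -87.26) width 0.02135511034297991
foot far end [[ 0.40527624 -0.15026429]
 [ 0.41068553 -0.15008337]
 [ 0.41771549 -0.14984717]]
foot z 0.06121928545788165
board tail [[ 0.36003112 -0.09918241]
 [ 0.46620693 -0.09567188]]
```

Emit:
jog_arm:
  rows:
    - [[0.2, -0.05, -1], [0, 0, 0], 0.1]
    - [[0.2, -0.05, -2], [0, 0, 0], 0.1]
    - [[0.2, -0.05, -2.5], [0, 0, 0], 0.1]
    - [[0.2, -0.05, -2.8], [0, 0, 0], 0.1]
    - [[0.2, -0.05, -2.8], [0, 0, 0], 0.1]
    - [[0.2, -0.05, -2.8], [0, 0, 0], 0.1]

```text
clock: 16.45
position: [0.4164, -0.1804, 0.0579]
ee_rot: [2.184, 2.257, 0.0]
force: [0.7, -0.1, 0.1]
width: 0.249
gripper_force: 15.0
```

```bash
python3 - <<'E'
from m import *
v=grab('wrist'); s=arm.observe(); pickle.dump(v,open('w7.pkl','wb')); cv2.imwrite('pics/w7.png',v['img'][...,::-1])
print(s['clock'],s['position'],s['force'],'yaw',np.degrees(np.arctan2(*R.from_rotvec(s['ee_rot']).as_matrix()[[1,0],1])))
H,S,V=cv2.split(cv2.cvtColor(v['img'],cv2.COLOR_RGB2HSV)); P=cloud(v)
br=(H<20)&(S>90)&(V>30)&(P[...,2]>.02)&(P[...,2]<.04)&(P[...,1]>-.18)&(abs(P[...,0]-.414)<.02); q=P[br]; print('foot top',len(q),rect(q[:,:2]),q.min(0),q.max(0),np.median(q,0))
red=((H<8)|(H>172))&(S>70); ys,xs=np.where(red); w=plane(v,np.c_[xs,ys],.004)[:,:2]
for n,k in dict(far=(abs(w[:,1]+.139)<.005)&(abs(w[:,0]-.415)<.022),left=(abs(w[:,0]-.3865)<.004)&(w[:,1]<-.145)&(w[:,1]>-.19),right=(abs(w[:,0]-.443)<.004)&(w[:,1]<-.145)&(w[:,1]>-.19)).items(): print(n,k.sum(),line(w[k]))
E
```

```text
16.5 [ 0.41636748 -0.18041918  0.05795058] [-0.97811466  0.23764302 -0.17091966] yaw 1.8792739152381472
foot top 1643 (array([ 0.4155, -0.1668]), array([0.0213, 0.0262]), 1.0) [ 0.40460643 -0.1796867   0.02156616] [ 0.4263521  -0.15352382  0.03998054] [ 0.4150534  -0.16321248  0.0346662 ]
far 149 (array([ 0.423 , -0.1389], dtype=float32), 1.7)
left 117 (array([ 0.3862, -0.1631], dtype=float32), -88.09)
right 126 (array([ 0.4425, -0.162 ], dtype=float32), -88.38)
```

Emit:
jog_arm:
  rows:
    - [[-0.1, -0.1, 0], [0, 0, 0], 0.1]
    - [[-0.1, -0.1, -0.3], [0, 0, 0], 0.1]
    - [[-0.1, -0.1, -0.6], [0, 0, 0], 0.1]
    - [[-0.1, -0.1, -0.75], [0, 0, 0], 0.1]
    - [[-0.1, -0.1, -0.75], [0, 0, 0], 0.1]
    - [[-0.1, -0.1, -0.8], [0, 0, 0], 0.1]
    - [[-0.1, -0.1, -0.8], [0, 0, 0], 0.1]

```text
clock: 17.38
position: [0.4152, -0.1814, 0.0498]
ee_rot: [2.185, 2.258, 0.0]
force: [-0.8, 0.1, -0.6]
width: 0.251
gripper_force: 15.0
```

Emit:
jog_arm:
  rows:
    - [[0, 0, -0.05], [0, 0, 0], 0.1]
    - [[0, 0, -0.05], [0, 0, 0], 0.1]
    - [[0, 0, -0.05], [0, 0, 0], 0.1]

```text
clock: 17.75
position: [0.4154, -0.1814, 0.0496]
ee_rot: [2.184, 2.257, 0.0]
force: [-1.7, -0.0, 6.2]
width: 0.251
gripper_force: 15.0
```

Contact (6 N). I'll release gently and rise.

Emit:
jog_arm:
  rows:
    - [[0, 0, 0.05], [0, 0, 0], 0.1]
    - [[0, 0, 0.05], [0, 0, 0], 0.3]
    - [[0, 0, 0.05], [0, 0, 0], 0.4]
    - [[0, 0, 0.05], [0, 0, 0], 0.5]
    - [[0, 0, 0.05], [0, 0, 0], 0.6]
    - [[0, 0, 0.05], [0, 0, 0], 0.6]
    - [[0, 0, 0.05], [0, 0, 0], 0.6]

```text
clock: 18.62
position: [0.4152, -0.1814, 0.0498]
ee_rot: [2.185, 2.257, 0.0]
force: [0.5, -0.3, 0.1]
width: 0.602
gripper_force: 0.0
```

Emit:
jog_arm:
  rows:
    - [[0, 0, 1], [0, 0, 0], 0.6]
    - [[0, 0, 3], [0, 0, 0], 0.6]
    - [[0, 0, 6], [0, 0, 0], 0.6]
    - [[0, 0, 10], [0, 0, 0], 0.6]
    - [[0, 0, 14], [0, 0, 0], 0.6]
    - [[0, -3, 17], [0, 0, 0], 0.6]
    - [[0, -6, 18], [0, 0, 0], 0.6]
    - [[0, -6, 18], [0, 0, 0], 0.6]

```text
clock: 19.62
position: [0.4152, -0.2437, 0.2311]
ee_rot: [2.187, 2.252, 0.0]
force: [-0.3, 0.7, -0.7]
width: 0.601
gripper_force: 0.0
```

```bash
python3 - <<'E'
from m import *
v=grab('wrist'); s=arm.observe(); cv2.imwrite('pics/w8.png',v['img'][...,::-1]); print(s['clock'],s['position'],s['width'])
H,S,V=cv2.split(cv2.cvtColor(v['img'],cv2.COLOR_RGB2HSV)); P=cloud(v); Z,X,Y=P[...,2],P[...,0],P[...,1]
br=(H<20)&(S>90)&(abs(X-.415)<.025)&(abs(Y+.181)<.035)
for a,b in((.02,.034),(.075,.1)): q=P[br&(Z>a)&(Z<b)]; print('stamp',len(q),rect(q[:,:2]),np.median(q[:,2]))
red=((H<8)|(H>172))&(S>70); ys,xs=np.where(red); w=plane(v,np.c_[xs,ys],.004)[:,:2]; w=w[(abs(w[:,0]-.415)<.036)&(abs(w[:,1]+.181)<.05)]; print('box',rect(w))
for t,(a,b) in dict(pad=(.012,.03),tin=(.036,.05),spool=(.08,.1)).items():
    q=P[(Z>a)&(Z<b)&(X>.32)&(X<.47)&(Y>-.068)&(Y<.05)]; print(t,len(q),rect(q[:,:2]) if len(q)>5 else '',np.median(q[:,2]) if len(q) else '')
E
```

```text
19.675 [ 0.41504925 -0.24192564  0.23037189] 0.5998513963141299
stamp 432 (array([ 0.4141, -0.1809]), array([0.0193, 0.0481]), 2.1) 0.026396578853667696
stamp 554 (array([ 0.4144, -0.1811]), array([0.0207, 0.0233]), 2.3) 0.08565030339623106
box (array([ 0.4146, -0.1807]), array([0.0549, 0.0837]), 1.7)
pad 2201 (array([ 0.4003, -0.053 ]), array([0.1099, 0.0328]), 1.8) 0.018951738605004764
tin 1566 (array([ 0.3904, -0.0568]), array([0.063 , 0.0233]), 2.6) 0.04345665013995495
spool 0
```

View pics/w8.png

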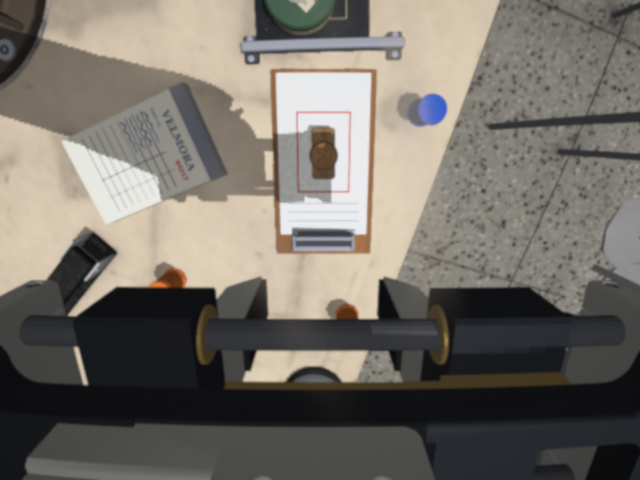

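The stamp stands in the box at (323,152), centred to within about 1 mm and squared to within 0.5°. I'll check the spool with the top camera, then hand in.

```bash
python3 - <<'E'
from m import *
v=grab('top'); P=cloud(v); Z,X,Y=P[...,2],P[...,0],P[...,1]
q=P[(Z>.078)&(Z<.1)&(X>.33)&(X<.45)&(Y>-.08)&(Y<.03)]; ok=len(q)>50 and abs(np.median(q[:,2])-.087)<.005; print(len(q),rect(q[:,:2]),np.median(q[:,2]),arm.observe()['dq'].round(3))
if ok: print(arm.sign_off())
E
```

```text
106 (array([ 0.3865, -0.035 ]), array([0.0275, 0.025 ]), 89.2) 0.08765978882856806 [-0.014  0.003 -0.011  0.017  0.001 -0.004 -0.005]
the job is handed in; nothing more can be done
None
```

The job is handed in at about 20 s on the clock: the clipboard's rear edge is 14 mm past the rail's outer face, the stack stands upright on the counter, the stamp stands square in the red box (within about 1 mm and 0.5°), and the arm never went near the mug, bell or tape measure.

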